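# Shut the tea chest at the breakfast buffet

## Robot

A 6-joint arm with a two-finger parallel gripper is mounted at the origin on the work surface. World frame = base frame: x ahead of the robot, y to its left, z up, the work surface at z = 0. Lengths are in mm, angles in degrees, forces in N, time in s.
With the tool pointing down it reaches from about 350 to 850 mm from the base axis. Payload 8.1 kg.
Tool frame: the origin (TCP) lies at the very end of the fingers, on their centre line; the grasp point (between the pads) lies 19 mm behind it (r.grip_depth is the distance from the TCP to the grasp point, in mm); z points along the fingers, y is the direction in which the jaws open and shut (so a half turn about z gives the same grasp; the last joint's range is limited). The gripper opens to 85 mm and grips with 20 to 120 N. Pads are 22 mm wide; open, the fingers measure 114 mm over their backs; the gripper's body (76 mm by 85 mm) begins 54 mm behind the grasp point. The pads swing forward as they close: fully open they stand 13 mm farther back than shut.
Start: joints at [67.93, 7.471, 85.268, -0, 87.261, -4.893], TCP at [177.176, 573.249, 231.292] pointing down, gripper open.
Joint ranges: [-169.43, 169.43], [-51.17, 129.36], [1.28, 143.12], [-76.62, 256.62], [0, 156.53], [-152.29, 152.29]. Speed limits (degrees/s): [136.94, 136.94, 159.86, 180, 180, 180].

## Interface

Orientations are given as [roll, pitch, yaw] about the fixed x, y, z axes, in that order (R = Rz(yaw) Ry(pitch) Rx(roll)).
In Python, from bench import status, viewer, hand_in, r gives the robot as it stands.
- The arm moves only by the shell command python3 -m crank 'ROWS' [OPENING] [FORCE]. ROWS is a JSON object of lists of equal length, an entry for each row: "slide": the shift along the tool's x, y, z in m, a list of three; "twist": the turn about the tool's z in rad. A call has 1 to 8 rows; each row shifts and turns the commanded pose from where the row before left it, along the tool's axes as they then stand; what a row does not reach is not made up. A row lasts 1/10 s, in which the tool goes at most 50 mm and 8.59 degrees, less where a joint would pass 70% of its speed; a pose out of reach is approached as far as the arm can. A call with a gripper value outside its range is refused whole. OPENING is the closure, from 0 (fully open) to 1 (shut), set as the call begins (- or left out, the last holds). The fingers move at their own pace and stop on an object; FORCE is the grip in N (left out, the last holds). Time passes only in rows, so rows that do not move let the fingers close. It gives the time, the measured TCP pose, the force and the opening at its end, in the units of the state.
- status.sense(): the state, without advancing time (a new reading comes with each control period).
- viewer.snapshot(name): name is "scene" or "top" or "wrist"; returns a dict with "img" (420x560x3 uint8, red, green, blue), "fx", "fy", "cx", "cy" (pixels), "R" (3x3) and "t" (3): a world point X has camera coordinates R X + t; the wrist camera has in their place "hand_eye" (4x4, takes a point from camera to tool coordinates, whose origin is the TCP and whose axes are the flange's). Camera axes: x right, y down, z forward; pixel columns grow to the right and rows downward; lengths in mm; the calibration is good to about 2 mm. A picture is of the moment at which its call begins: read the wrist's pose just before it. There is no depth.
- hand_in(): hands the job in, once; it reports no verdict.
The state is a dict: "time": time; "joint_pos": joint angles; "qd": joint speeds; "joint_efforts": joint torques, N m; "tool_pos": TCP position; "tcp_rot": TCP orientation; "ft_force": force on the tool from outside, world axes, zero at the start; "wrist_torque": the same for the moment, N m; "finger_gap": finger opening in mm.
Only numpy, scipy, OpenCV 4.12 (cv2) and the standard library are available. Lean on these libraries where they do the work, as an engineer would, in place of code of your own. Each camera call takes 0.05 s, during which the arm holds its last target.

## Task

Close the tea chest, the wider of the two open wooden boxes on the counter: tip its raised lid forward past upright and let it swing shut under its own weight, without pushing it down. Leave the smaller sugar box open, and do not move or knock over the glass jar standing behind the chest.

Things in the scene. Friction and masses are not known exactly. Their poses are not given: they have to be found in the camera images.
- tea_chest: Fixed wider wooden box with four compartments of tea envelopes: 130 mm deep (its x), 260 wide (y), 90 high. Origin: centre of its underside, on the counter; z up; x points to the hinged rear side, away from the robot (yaw within 0.5 rad). The sugar box beside it, left or right, is alike but 140 mm wide, with two compartments, centres 300 mm or more apart.
- tea_lid (a joint): Tea chest lid, rad: 0 shut, 1.57 upright, 1.9 leaning back on its stop (start). Hinge along y at x = +65, z = 90 mm of the chest. Panel 130 mm long, 10 thick, 0.2 to 0.4 kg; a mid-edge tab 50 mm wide reaches 144 mm from the hinge. At 1.9 the tab is 227 mm above the counter, 56 mm behind the hinge. Nearly frictionless: past upright it falls shut by itself; about 1 N at the edge tips it.
- sugar_lid (a joint): Lid of the smaller sugar box, rad: 0 shut, 1.57 upright; rests at 1.9, leaning open, and is to stay so. Its tab is then 227 mm above the counter.
- tea_jar: Loose amber glass jar with a steel cap, 60 mm across, 100 mm high, upright on the counter behind the tea chest, at about x = +165, y = +115 mm of the chest's frame. Origin: centre of its underside. Bystanders near the chest are lower than 120 mm; further back and along the edges up to 230 mm.
There are look-alikes about, which are no part of the job. What is shaped like the part that bears sugar_lid but pink is not meant.

How it is judged (in metres and radians):
At the end, for the whole second after the job is handed in: The tea chest's lid lies shut (within 0.06 rad) and at rest; the sugar box's lid still leans open (above 1.65 rad); the glass jar stands upright within 20 mm of where it was (value of joint tea_lid below 0.06 rad and velocity of joint tea_lid between -0.1 and 0.1 rad/s and value of joint sugar_lid above 1.65 rad and distance of tea_jar from where it was at the start of the episode below 0.02 m and angle between tea_jar's own z axis and vertical below 0.17 rad); the robot touches nothing.
It fails at once if the robot pushes the lid down: it presses on the tea chest or its lid with over 2 N while the lid is less than 0.7 rad from shut (value of joint tea_lid below 0.7 rad and contact force between any of the fingers, the arm and tea_chest above 2 N).
It fails at once if the smaller sugar box's lid is tipped forward past upright (value of joint sugar_lid below 1.5 rad).
It fails at once if the glass jar is knocked over or moved by more than 40 mm (angle between tea_jar's own z axis and vertical above 0.5 rad or distance of tea_jar from where it was at the start of the episode above 0.04 m).
It also fails if it takes over 27 s, if anything falls off the work surface, if the arm or the gripper's body presses on something with over 40 N, if the wrist force passes 120 N, or if a joint passes its speed limit or range.

## Working session

There is one attempt and no reset: what is moved stays moved. The work goes in short steps, Python scripts to look and compute and a shell command to move; the robot and the scene stay as the last step left them, time stands still between calls to the robot, and variables do not carry over. Pictures are saved under pics/ and viewed, and the job is handed in when it is done.

```bash
ls; mkdir -p pics; python3 - <<'E'
from bench import status, viewer, r
import cv2, json
s=status.sense(); print(s)
for n in ["scene","top"]:
    d=viewer.snapshot(n); cv2.imwrite(f"pics/{n}0.png",cv2.resize(d["img"][:,:,::-1],(800,600),interpolation=cv2.INTER_CUBIC))
    import numpy as np
    np.savez(f"{n}0.npz",**d); print(n,d["fx"],d["cx"],d["cy"],d["R"],d["t"])
E
```

```text
pics
{'time': 0.0, 'joint_pos': array([ 6.79281960e+01,  7.51409355e+00,  8.53301857e+01, -5.88972953e-04,
        8.72595443e+01, -4.89303047e+00]), 'qd': array([-0.04333726,  0.02331795, -0.07972049,  0.00505923,  0.07038793,
       -0.00201168]), 'joint_efforts': array([ 1.06679952e-03, -5.69373465e+01, -5.00575483e+01, -7.66836195e-06,
        1.40819780e-02, -5.09187896e-05]), 'tool_pos': array([176.98999711, 572.73411803, 230.24630001]), 'tcp_rot': array([-1.79896505e+02, -8.26959053e-03,  1.62821248e+02]), 'ft_force': array([0.22341863, 0.34620482, 0.47210031]), 'wrist_torque': array([-0.00673342, -0.05018823,  0.02173097]), 'finger_gap': 85.53860119023362}
scene 419.29177381337803 280.171771882271 212.0779252412207 [[ 0.60104836  0.79911332  0.01260073]
 [ 0.59393671 -0.43606528 -0.67608154]
 [-0.53477103  0.41384174 -0.73671906]] [-308.42800334 -196.44498698 1255.56925391]
top 397.3123370138098 273.3548404334254 215.36964143551285 [[ 0.02564924 -0.99964807 -0.00677191]
 [-0.99169928 -0.02459034 -0.12620558]
 [ 0.12599464  0.00995277 -0.99198099]] [ 35.26719853 475.96412783 872.03749308]
```

View pics/scene0.png

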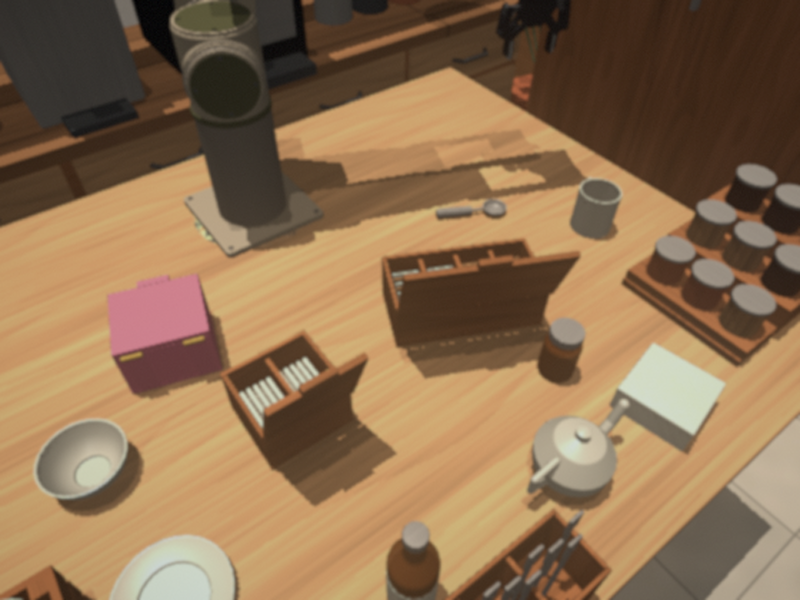

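View pics/top0.png

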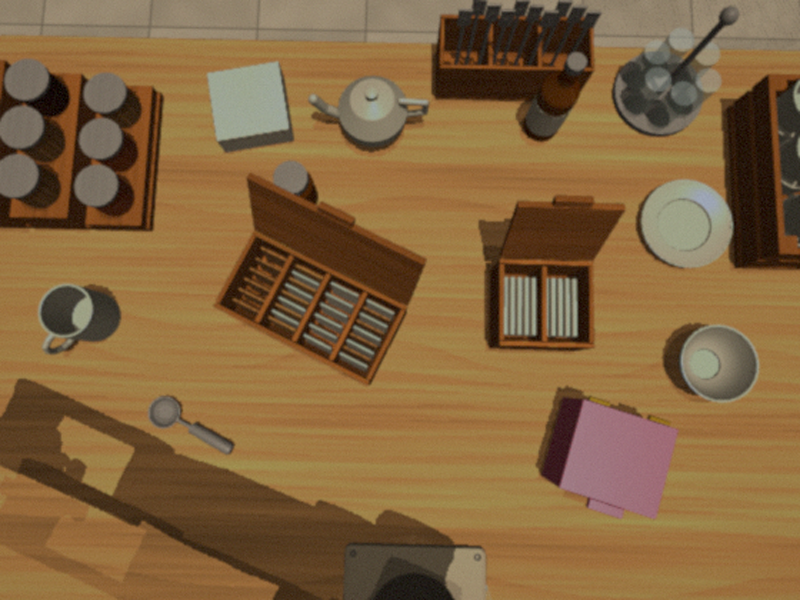

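Candidates in the top view (800x600):
- Four-compartment box at (312,305) is the tea chest, wider and with the jar behind it at (292,180).
- Two-compartment wooden box at (545,305) is the sugar box.
- Pink closed box at (615,455) is a decoy.

I choose the first and will fit its pose with both cameras.

```bash
cat > h.py <<'E'
import numpy as np, cv2
def load(n):
    return dict(np.load(n,allow_pickle=True))
def proj(d,X):
    X=np.atleast_2d(X); c=X@d["R"].T+d["t"]
    return np.c_[d["fx"]*c[:,0]/c[:,2]+d["cx"], d["fy"]*c[:,1]/c[:,2]+d["cy"]]
def ray(d,u,v,z):
    R,t=d["R"],d["t"]; o=-R.T@t; k=R.T@np.array([(u-d["cx"])/d["fx"],(v-d["cy"])/d["fy"],1])
    return o+k*(z-o[2])/k[2]
def W(p,L):
    x,y,a=p; L=np.atleast_2d(L); c,s=np.cos(a),np.sin(a)
    return np.c_[x+c*L[:,0]-s*L[:,1], y+s*L[:,0]+c*L[:,1], L[:,2]]
E
python3 - <<'E'
from h import *
from scipy.optimize import least_squares
t=load("top0.npz"); s=load("scene0.npz")
# rim corners: front-left, front-right, rear-right, rear-left
L=np.array([[-65,130,90],[-65,-130,90],[65,-130,90],[65,130,90]],float)
px=np.array([[218,303],[369,381],[407,308],[256,234]])*.7
f=lambda p:(proj(t,W(p,L))-px).ravel()
o=least_squares(f,[400,100,-.4]); p=o.x; print(p,np.degrees(p[2]),o.fun.round(1))
np.save("pose.npy",p)
a=1.9
pts={'tab':[65+56,0,227],'jar':[165,115,0],'jartop':[165,115,100],'hinge':[65,0,90]}
for k,v in pts.items(): w=W(p,v); print(k,w.round(0),(proj(t,w)/.7).round(0),(proj(s,w)/.7).round(0))
# jar by top cap
print("jar cap", ray(t,291*.7,177*.7,100), ray(s,567*.7,332*.7,100))
# overlays
for n,d in(("top",t),("scene",s)):
    im=cv2.resize(d["img"][:,:,::-1],None,fx=3,fy=3,interpolation=cv2.INTER_CUBIC)
    lid=lambda l,y:[65-l*np.cos(a)+0,y,90+l*np.sin(a)]
    for P in (L,np.array([lid(0,130),lid(130,130),lid(130,-130),lid(0,-130)]),L*[1,1,0]):
        cv2.polylines(im,[(proj(d,W(p,P))*3).astype(int)],True,(0,255,0),1)
    cv2.circle(im,tuple((proj(d,W(p,[121,0,227]))[0]*3).astype(int)),5,(255,0,0),2)
    c=(proj(d,W(p,[65,0,90]))[0]*3).astype(int); im=im[max(0,c[1]-300):c[1]+300,max(0,c[0]-390):c[0]+390]
    cv2.imwrite(f"pics/ov_{n}.png",im)
E
```

```text
[ 4.67424529e+02  1.63474785e+02 -4.42528742e-01] -25.355029247104813 [-2.6  1.6  0.6  2.8  1.9 -1.4  0.  -3.3]
tab [[577. 112. 227.]] [[341. 207.]] [[495. 262.]]
jar [[666. 197.   0.]] [[305. 196.]] [[552. 372.]]
jartop [[666. 197. 100.]] [[295. 174.]] [[565. 333.]]
hinge [[526. 136.  90.]] [[332. 267.]] [[473. 301.]]
jar cap [661.43772021 202.07983844 100.        ] [665.74789308 200.23273036 100.        ]
```

View pics/ov_top.png

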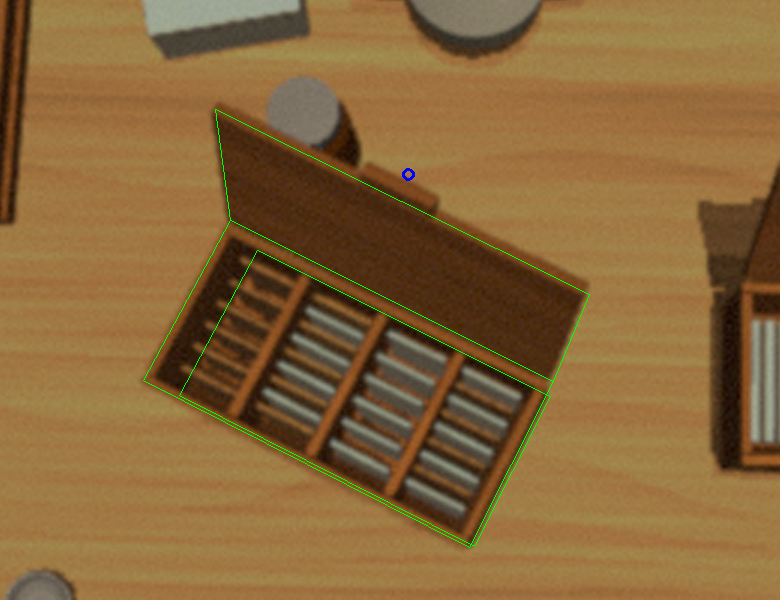

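View pics/ov_scene.png

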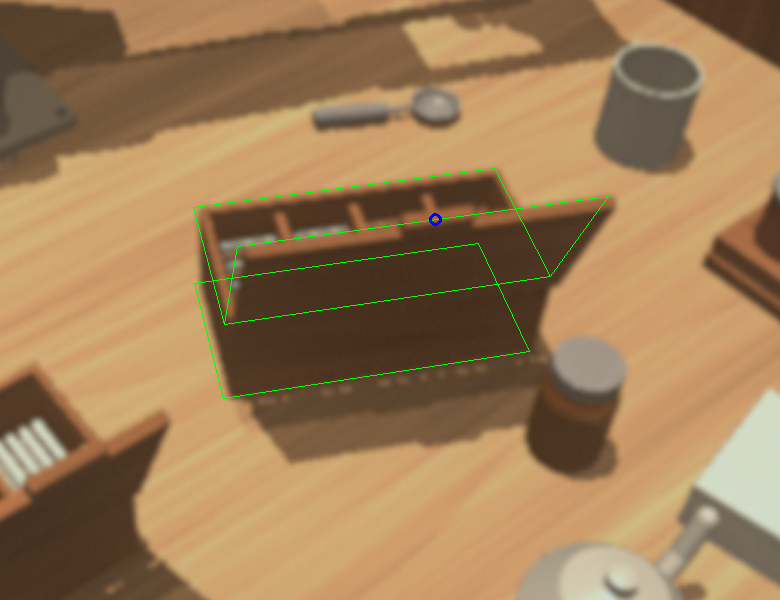

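The fit agrees in both views to about 5 mm: chest centre at (467,163), yaw -25°. The green outlines trace the four-compartment chest, with the tab at about (400,185) in the top crop and the jar at (305,110). I close the gripper, rise and turn to align tool x with the push direction.

```bash
python3 -m crank '{"slide":[[0,0,-0.04],[0,0,-0.04],[0,0,-0.02]],"twist":[0.143,0,0]}' 1 40
```

```text
time: 0.4
tool_pos: [177.4, 573.9, 335.0]
tcp_rot: [179.8, -0.0, 154.6]
ft_force: [1.3, 0.2, 0.2]
finger_gap: 44.1
```

```bash
python3 -m crank '{"slide":[[-0.038,-0.016,0],[-0.038,-0.016,0],[-0.038,-0.016,0],[-0.038,-0.016,0],[-0.038,-0.016,0],[-0.038,-0.016,0],[-0.038,-0.016,0],[-0.038,-0.016,0]],"twist":[0,0,0,0,0,0,0,0]}'
```

```text
time: 1.2
tool_pos: [397.7, 325.8, 330.9]
tcp_rot: [-180.0, -0.0, 154.6]
ft_force: [0.5, -0.1, 0.5]
finger_gap: -0.1
```

```bash
python3 -m crank '{"slide":[[-0.038,-0.016,0],[-0.038,-0.016,0],[-0.038,-0.016,0],[-0.038,-0.016,0],[-0.038,-0.016,0],[-0.038,-0.016,0],[-0.038,-0.016,0],[-0.038,-0.016,0]],"twist":[0,0,0,0,0,0,0,0]}'
python3 -m crank '{"slide":[[0,0,0],[0,0,0],[0,0,0]],"twist":[0,0,0]}'
python3 - <<'E'
from bench import status, viewer
from h import *
s=status.sense(); p=np.load("pose.npy"); d=s["tool_pos"][:2]-p[:2]; c,q=np.cos(p[2]),np.sin(p[2])
print(s["tool_pos"],"local",c*d[0]+q*d[1],-q*d[0]+c*d[1])
ims=[viewer.snapshot(n)["img"][:,:,::-1] for n in("scene","top","wrist")]
cv2.imwrite("pics/b.png",cv2.resize(np.hstack(ims[:2]),(800,300)));cv2.imwrite("pics/bs.png",cv2.resize(ims[0],(800,600)));cv2.imwrite("pics/bw.png",ims[2])
E
```

```text
time: 2.0
tool_pos: [617.6, 79.9, 330.7]
tcp_rot: [-180.0, -0.0, 154.6]
ft_force: [0.2, 0.8, 0.1]
finger_gap: 0.3
time: 2.3
tool_pos: [616.4, 82.1, 331.1]
tcp_rot: [180.0, -0.0, 154.7]
ft_force: [0.5, -0.2, -1.0]
finger_gap: -0.3
[616.37143598  82.1013667  331.08027086] local 169.44531333795737 -9.75191763919566
```

View pics/bs.png

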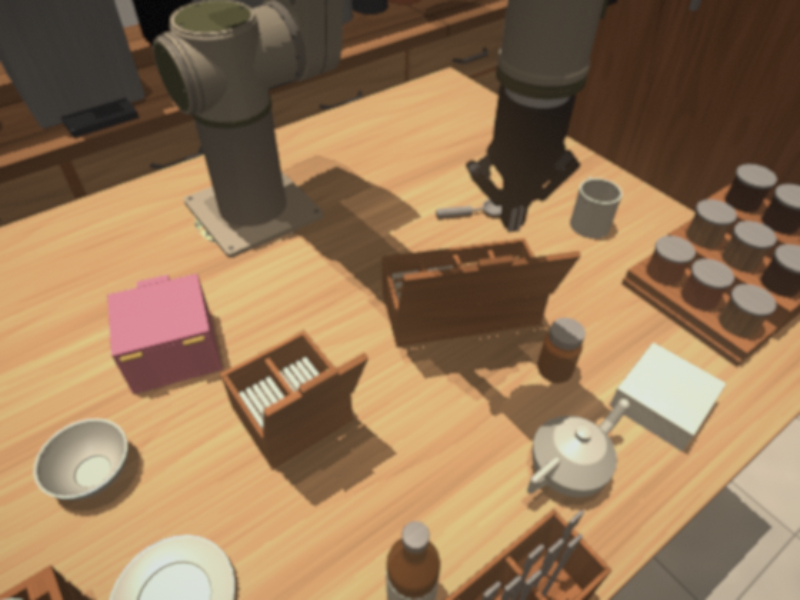

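View pics/bw.png

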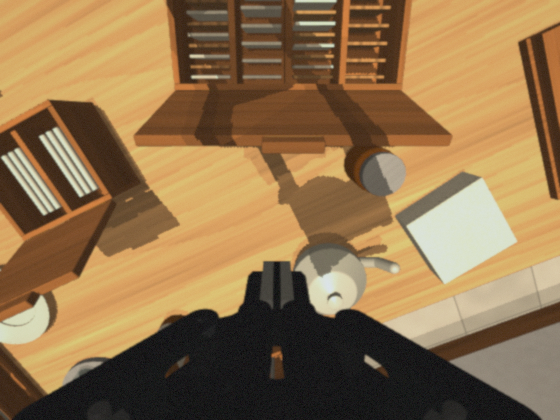

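The closed fingers hang behind the lid: wrist view has the fingertips at (277,265), tab at (293,145), jar at (380,172) off to the side. I descend to z≈198 there.

```bash
python3 -c "
from bench import viewer
print(viewer.snapshot('wrist')['hand_eye'].round(2))"
python3 -m crank '{"slide":[[0,0,0.03],[0,0,0.04],[0,0,0.04],[0,0,0.023],[0,0,0],[0,0,0]],"twist":[0,0,0,0,0,0]}'
python3 - <<'E'
from bench import status, viewer
from h import *
s=status.sense(); p=np.load("pose.npy"); d=s["tool_pos"][:2]-p[:2]; c,q=np.cos(p[2]),np.sin(p[2])
print(s["tool_pos"],"local",c*d[0]+q*d[1],-q*d[0]+c*d[1])
ims=[viewer.snapshot(n)["img"][:,:,::-1] for n in("scene","wrist")]
cv2.imwrite("pics/c.png",cv2.resize(np.hstack(ims),(800,300)))
E
```

```text
[[ 0.0000e+00 -9.5000e-01 -3.1000e-01  7.9810e+01]
 [ 1.0000e+00 -0.0000e+00  0.0000e+00  9.0000e-02]
 [-0.0000e+00 -3.1000e-01  9.5000e-01 -1.4284e+02]
 [ 0.0000e+00  0.0000e+00  0.0000e+00  1.0000e+00]]
time: 3.1
tool_pos: [616.8, 81.9, 199.1]
tcp_rot: [180.0, 0.0, 154.7]
ft_force: [-0.2, 0.2, 0.2]
finger_gap: 0.0
[616.75787835  81.93377597 199.1068655 ] local 169.86629706293817 -9.737879974958048
```

View pics/c.png

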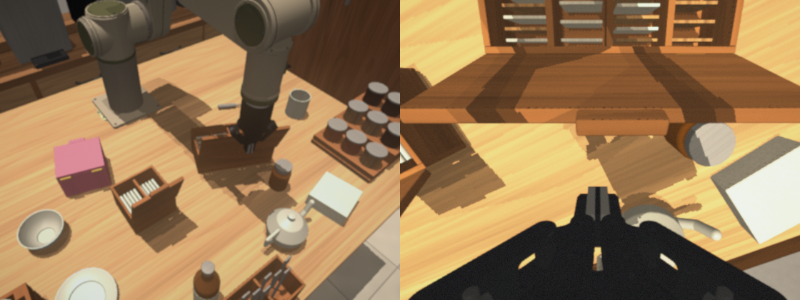

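```bash
python3 -m crank '{"slide":[[0.02,0,0],[0.02,0,0],[0.01,0,0],[0.008,0,0],[0.008,0,0],[0.008,0,0],[0.008,0,0],[0,0,0]],"twist":[0,0,0,0,0,0,0,0]}'
python3 - <<'E'
from bench import status, viewer
from h import *
s=status.sense(); p=np.load("pose.npy"); d=s["tool_pos"][:2]-p[:2]; c,q=np.cos(p[2]),np.sin(p[2])
print(s["tool_pos"],"local",c*d[0]+q*d[1],-q*d[0]+c*d[1])
ims=[viewer.snapshot(n)["img"][:,:,::-1] for n in("scene","wrist")]
cv2.imwrite("pics/d.png",cv2.resize(np.hstack(ims),(800,300)))
E
```

```text
time: 4.0
tool_pos: [542.0, 117.0, 198.2]
tcp_rot: [-180.0, -0.0, 154.7]
ft_force: [-0.8, -0.1, -0.1]
finger_gap: -0.1
[541.97178632 117.00400714 198.18183816] local 87.26623932708804 -10.071253135137795
```

View pics/d.png

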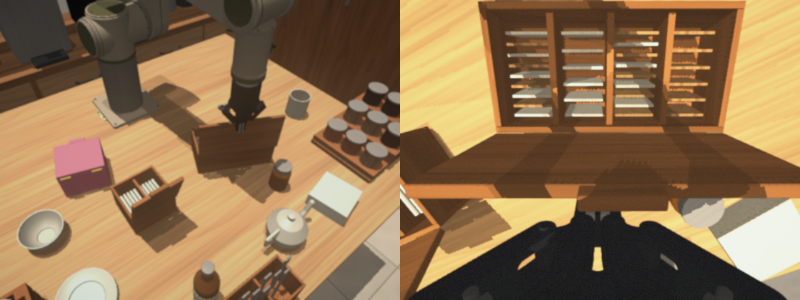

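The lid has risen with the fingers against it: edge at row 190 and fingertips at (600,215) in the wrist half. I keep nudging past upright.

```bash
python3 -m crank '{"slide":[[0.008,0,0],[0.008,0,0],[0.008,0,0],[0.008,0,0],[0.004,0,0],[0,0,0]],"twist":[0,0,0,0,0,0]}'
python3 - <<'E'
from bench import status, viewer
from h import *
s=status.sense(); p=np.load("pose.npy"); d=s["tool_pos"][:2]-p[:2]; c,q=np.cos(p[2]),np.sin(p[2])
print(s["tool_pos"],"local",c*d[0]+q*d[1],-q*d[0]+c*d[1])
ims=[viewer.snapshot(n)["img"][:,:,::-1] for n in("scene","wrist")]
cv2.imwrite("pics/e.png",cv2.resize(np.hstack(ims),(800,300)))
E
```

```text
time: 4.7
tool_pos: [509.7, 132.4, 198.4]
tcp_rot: [180.0, 0.0, 154.7]
ft_force: [0.3, 0.5, -0.5]
finger_gap: 0.4
[509.73272824 132.39137836 198.43759113] local 51.543443350887 -9.971723911334056
```

View pics/e.png

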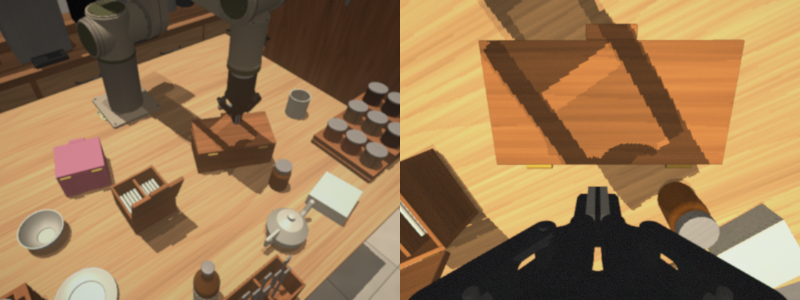

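The lid appears to have fallen shut: it is flat at (610,100) in the wrist half. I rise clear, let it settle and verify.

```bash
python3 -m crank '{"slide":[[0,0,-0.03],[0,0,-0.04],[0,0,-0.04],[0,0,-0.03],[0,0,0],[0,0,0],[0,0,0],[0,0,0]],"twist":[0,0,0,0,0,0,0,0]}'
python3 -m crank '{"slide":[[0,-0.03,0],[0,-0.04,0],[0,-0.04,0],[0,-0.04,0],[0,-0.03,0],[0,0,0],[0,0,0],[0,0,0]],"twist":[0,0,0,0,0,0,0,0]}'
python3 - <<'E'
from bench import status, viewer
from h import *
for n in("scene","top"):
    d=viewer.snapshot(n)
    im=cv2.resize(d["img"][:,:,::-1],(800,600),interpolation=cv2.INTER_CUBIC)
    p=np.load("pose.npy"); P=np.array([[-65,130,95],[-65,-130,95],[65,-130,95],[65,130,95]])
    if n=="scene": cv2.polylines(im,[(proj(d,W(p,P))/.7).astype(int)],True,(0,255,0),1)
    cv2.imwrite(f"pics/f_{n}.png",im)
    a=load(n+"0.npz")["img"]; df=np.abs(a.astype(int)-d["img"]).max(2)
    cv2.imwrite(f"pics/diff_{n}.png",np.clip(df*3,0,255).astype(np.uint8))
E
```

```text
time: 5.6
tool_pos: [509.6, 131.8, 336.4]
tcp_rot: [-179.9, -0.1, 154.6]
ft_force: [0.7, -0.7, -0.7]
finger_gap: 0.1
time: 6.4
tool_pos: [433.2, -30.0, 337.7]
tcp_rot: [180.0, -0.1, 154.7]
ft_force: [-0.2, 0.3, 0.0]
finger_gap: 0.3
```

View pics/f_scene.png

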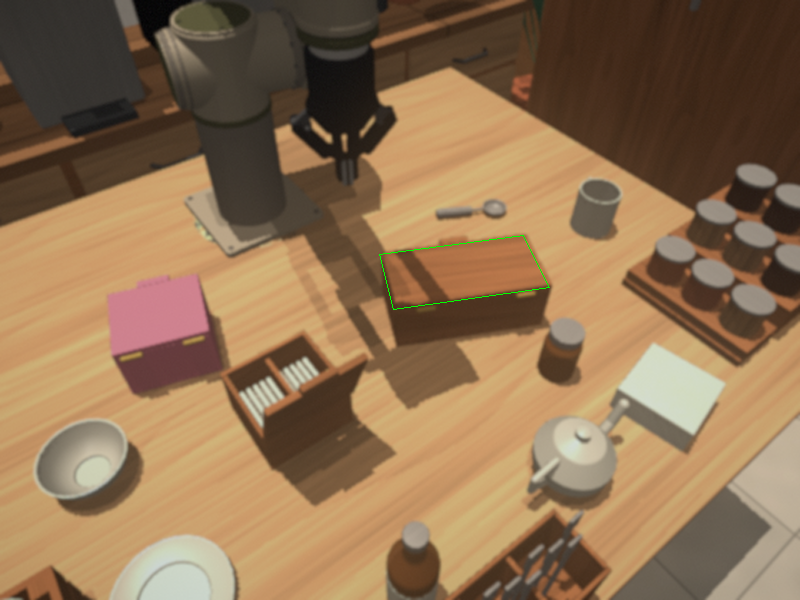

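View pics/diff_scene.png

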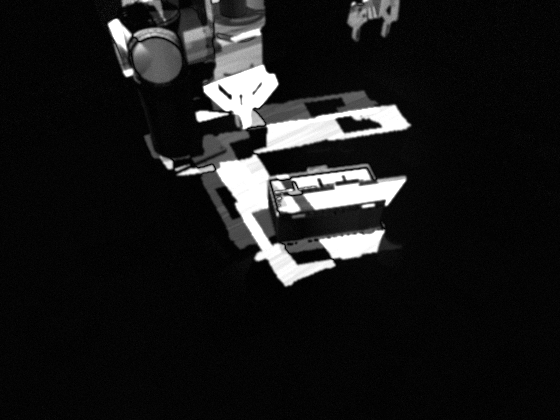

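The lid matches the shut outline, (380,255) to (549,288). The difference image shows no change at the jar, the sugar box or any other object except arm and shadows.

```bash
python3 -c "
from bench import hand_in; print(hand_in())"
```

```text
the job is handed in; nothing more can be done
None
```

The tea chest is shut and the job is handed in. I pushed its lid from behind near the tab with the closed fingers, just past upright. It then fell shut on its own while the fingers stayed near the hinge at z≈198.

- **Lid:** in the last scene picture it matches the projected shut outline. I checked this in the image only, since there is no joint reading for the lid.
- **Sugar box and jar:** comparing the last scene picture with the first shows no change at either; the sugar box's lid still leans open.
- **Robot:** it stands clear at z≈338. The clock read 6.4 s after the last move, and the readings between moves stayed within about 1.5 N on the wrist.

No check failed. My fitted chest position was good to about 5 mm, which left enough margin.

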